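# Roll the edge trim home

## Robot

A 6-joint arm with a two-finger parallel gripper is mounted at the origin on a cart in front of the work surface, level with it; the furniture and walls round the work are solid. World frame = base frame: x ahead of the robot, y to its left, z up, the work surface at z = 0. Lengths are in m, angles in degrees, forces in N, time in s.
With the tool pointing down it reaches from about 0.35 to 0.975 m from the base axis. Payload 4.9 kg.
Tool frame: the origin (TCP) lies where the fingers leave the gripper's body, on its centre line; the fingertips stand 73 mm ahead of it and the grasp point (between the pads) lies 54 mm ahead of it (env.grasp_offset is the distance from the TCP to the grasp point, in m); z points along the fingers, y is the direction in which the jaws open and shut (so a half turn about z gives the same grasp; the last joint's range is limited). The gripper opens to 85 mm and grips with 20 to 120 N. Pads are 22 mm wide; open, the fingers measure 114 mm over their backs; the gripper's body (76 mm by 85 mm) begins 54 mm behind the grasp point. The pads swing forward as they close: fully open they stand 13 mm farther back than shut.
Start: joints at [-77.578, 3.019, 92.412, -0, 84.569, -6.818], TCP at [0.206, -0.59, 0.304] pointing down, gripper open.
Joint ranges: [-172.51, 172.51], [-57.92, 126.97], [3.15, 148.05], [-58.71, 238.71], [5.1, 150.11], [-179.66, 179.66]. Speed limits (degrees/s): [147.25, 147.25, 180, 180, 180, 180].

## Interface

Orientations are given as a 3x3 rotation matrix whose columns are the frame's x, y, z axes.
In Python, from cell import env, vision gives the robot as it stands.
- The arm moves only by the shell command python3 -m crank 'ROWS' [OPENING] [FORCE]. ROWS is a JSON object of lists of equal length, an entry for each row: "translation": the shift along the tool's x, y, z in cm, a list of three; "roll": the turn about the tool's z in rad. A call has 1 to 12 rows; each row is the pose to reach, as a shift and turn from the pose commanded when the call began, along the tool's axes at that moment; what a row does not reach only later rows make up. A row lasts 1/12 s, in which the tool goes at most 41.7 mm and 7.16 degrees, less where a joint would pass 70% of its speed; a pose out of reach is approached as far as the arm can. A call with a gripper value outside its range is refused whole. OPENING is the opening, from 0 (shut) to 1 (fully open), set as the call begins (- or left out, the last holds). The fingers move at their own pace and stop on an object; FORCE is the grip in N (left out, the last holds). Time passes only in rows, so rows that repeat a pose let the fingers close. It gives the time, the measured TCP pose, the force and the opening at its end, in the units of the state.
- env.observe(): the state, without advancing time (a new reading comes with each control period).
- vision.get_image(name): name is "scene" or "top" or "wrist"; returns a dict with "image" (400x640x3 uint8, red, green, blue), "camera_matrix" (3x3 intrinsics, pixels), "R" (3x3) and "t" (3): a world point X has camera coordinates R X + t. Camera axes: x right, y down, z forward; pixel columns grow to the right and rows downward; lengths in m; the calibration is good to about 2 mm. A picture is of the moment at which its call begins. There is no depth.
- env.finish_job(): hands the job in, once; it reports no verdict.
The state is a dict: "time": time; "joint_positions": joint angles; "joint_vel": joint speeds; "joint_efforts": joint torques, N m; "ee_pos": TCP position; "orientation": TCP orientation; "force": force on the tool from outside, world axes, zero at the start; "wrist_torque": the same for the moment, N m; "finger_gap": finger opening in m.
Only numpy, scipy, OpenCV 4.12 (cv2) and the standard library are available. Lean on these libraries where they do the work, as an engineer would, in place of code of your own. Each camera call takes 0.05 s, during which the arm holds its last target.

## Task

The orange edge trim on the instrument housing is standing proud. Take the red-handled hand roller from its blue pad and roll it firmly along the trim until all four orange lengths are pressed fully home, keeping the gripper itself off the housing. Then stand the roller back on its wheels in the middle of the blue pad and let go.

Things in the scene. Friction and masses are not known exactly. Their poses are not given: they have to be found in the camera images.
- roller_centre (a point): centre of the hand roller, half-way up its 80 mm height; z up, x the rolling direction (either way). Two black rubber wheels, 26 mm diameter, 24 mm wide, axles at x = +18 and -18 mm. Aluminium frame 34 mm wide, top 2 mm below this point. Above it the upright red handle: 50 mm long (x), 20 mm thick (y), from 2 mm below to 40 mm above this point; grip across its thickness, 20 mm above. about 0.26 kg.
- housing: fixed grey instrument housing lying on the desk, 118 x 206 x 24 mm (x, y, z); origin at the centre of its underside, z up. Near its -x edge the orange trim runs along its y axis. A grey trim along its +x edge is already home (3 mm above the top face).
- trim_mid (a point): middle of the orange trim's top as it will be when home: 27 mm above the desk, x = -35, y = 0 mm in the housing's frame, same axes. Trim 24 mm wide (x), 160 mm long (y), in four rigid snap-in lengths of 38.5 mm with rounded edges, at y = -60, -20, 20, 60 mm. Each slides straight down on its own against 5 N friction and stays where left; press with 15 to 25 N.
- trim1 (a joint): how far length 1 of the orange trim (centred at y = -60 mm from trim_mid) has been pressed down, m: 0 stands 6 mm proud, 0.006 is fully home; starts between 0 and 0.002
- trim2 (a joint): how far length 2 of the orange trim (centred at y = -20 mm from trim_mid) has been pressed down, m: 0 stands 6 mm proud, 0.006 is fully home; starts between 0 and 0.002
- trim3 (a joint): how far length 3 of the orange trim (centred at y = 20 mm from trim_mid) has been pressed down, m: 0 stands 6 mm proud, 0.006 is fully home; starts between 0 and 0.002
- trim4 (a joint): how far length 4 of the orange trim (centred at y = 60 mm from trim_mid) has been pressed down, m: 0 stands 6 mm proud, 0.006 is fully home; starts between 0 and 0.002
- wheel_a (a joint): turn of the roller's wheel at +x (18 mm from the middle), rad, 0 at the start; 13 mm of rolling turns it 1 rad
- wheel_b (a joint): turn of the roller's wheel at -x, likewise
- pad: fixed flat blue pad, 120 x 130 x 4 mm (x, y, z), on which the roller stands at the start; origin at the centre of its underside, on the desk
Mind the look-alikes: they are no part of the job. Of the things like the part that bears roller_centre, leave any that is purple; of the rest the larger one is meant.

How it is judged:
By the outcome, as a careful person would: the job done as asked, in the order asked, and still so for the second after the job is handed in, with the robot touching nothing.
It also fails if it takes over 45 s, if anything falls off the work surface, if the arm or the gripper's body presses on something with over 40 N, if the wrist force passes 120 N, or if a joint passes its speed limit or range.

## Working session

There is one attempt and no reset: what is moved stays moved. The work goes in short steps, Python scripts to look and compute and a shell command to move; the robot and the scene stay as the last step left them, time stands still between calls to the robot, and variables do not carry over. Pictures are saved under pics/ and viewed, and the job is handed in when it is done.

```bash
ls; mkdir -p pics; python3 - <<'E'
from cell import env, vision
import cv2,numpy as np
s=env.observe()
for k,v in s.items(): print(k,np.round(v,4).tolist())
for n in ("scene","top","wrist"):
    d=vision.get_image(n); cv2.imwrite(f"pics/{n}0.png",d["image"][:,:,::-1]); print(n,np.round(d["camera_matrix"],1).tolist(),np.round(d["R"],3).tolist(),np.round(d["t"],3).tolist())
E
```

```text
pics
time 0.0
joint_positions [-77.5792, 3.0566, 92.4926, 0.0001, 84.5687, -6.8178]
joint_vel [0.0984, 0.0536, -0.0041, 0.0744, 0.0734, 0.0287]
joint_efforts [0.0002, -39.3683, -37.0176, 0.0001, 0.0072, 0.0]
ee_pos [0.2058, -0.5896, 0.3027]
orientation [[0.9442, 0.3295, -0.0004], [0.3295, -0.9442, 0.002], [0.0002, -0.002, -1.0]]
force [0.4394, 0.2204, -0.8401]
wrist_torque [0.0506, 0.0091, 0.0267]
finger_gap 0.0854
scene [[442.7, 0.0, 319.3], [0.0, 442.7, 200.5], [0.0, 0.0, 1.0]] [[-0.794, -0.608, -0.006], [-0.372, 0.493, -0.787], [0.482, -0.622, -0.617]] [0.37, 0.21, 0.77]
top [[400.7, 0.0, 317.0], [0.0, 400.7, 204.0], [0.0, 0.0, 1.0]] [[0.01, -1.0, 0.001], [-0.996, -0.01, -0.087], [0.087, -0.0, -0.996]] [0.02, 0.471, 0.986]
wrist [[287.7, 0.0, 318.1], [0.0, 287.7, 198.2], [0.0, 0.0, 1.0]] [[0.329, -0.944, -0.003], [-0.894, -0.313, 0.321], [-0.304, -0.103, -0.947]] [-0.625, -0.042, 0.382]
```

View pics/scene0.png

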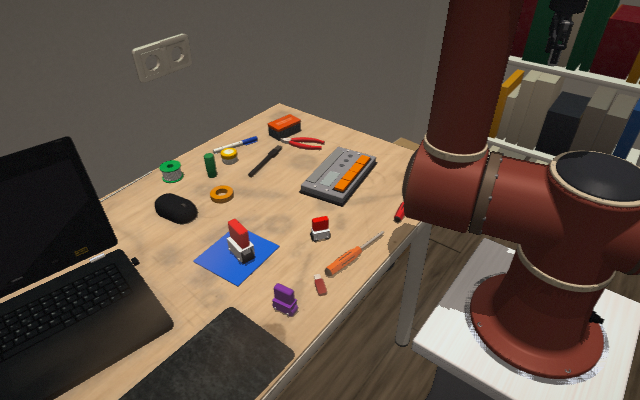

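View pics/top0.png

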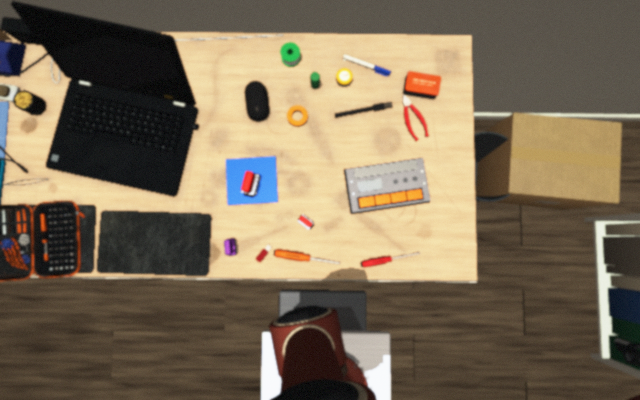

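View pics/wrist0.png

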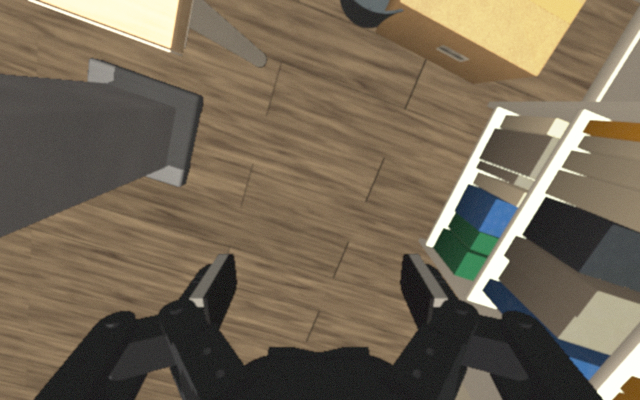

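The scene view shows the target roller on the blue pad at about (240,240), a smaller red one at (320,228) and a purple one at (285,298). In the top view the pad is at (251,181) and the housing at (387,186), with orange along its near side. Next I'll enlarge both.

```bash
python3 - <<'E'
import cv2,numpy as np
t=cv2.imread("pics/top0.png"); s=cv2.imread("pics/scene0.png")
cv2.imwrite("pics/c1.png",np.hstack([cv2.resize(t[145:215,215:285],None,fx=8,fy=8,interpolation=cv2.INTER_CUBIC)]))
cv2.imwrite("pics/c2.png",cv2.resize(t[150:220,338:438],None,fx=8,fy=8,interpolation=cv2.INTER_CUBIC))
cv2.imwrite("pics/c3.png",cv2.resize(s[205:290,185:285],None,fx=7,fy=7,interpolation=cv2.INTER_CUBIC))
cv2.imwrite("pics/c4.png",cv2.resize(s[140:210,295:385],None,fx=8,fy=8,interpolation=cv2.INTER_CUBIC))
E
```

```text
(no output)
```

View pics/c1.png

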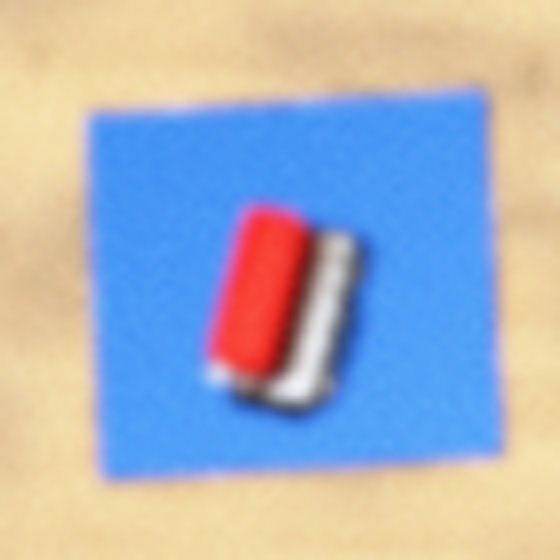

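View pics/c2.png

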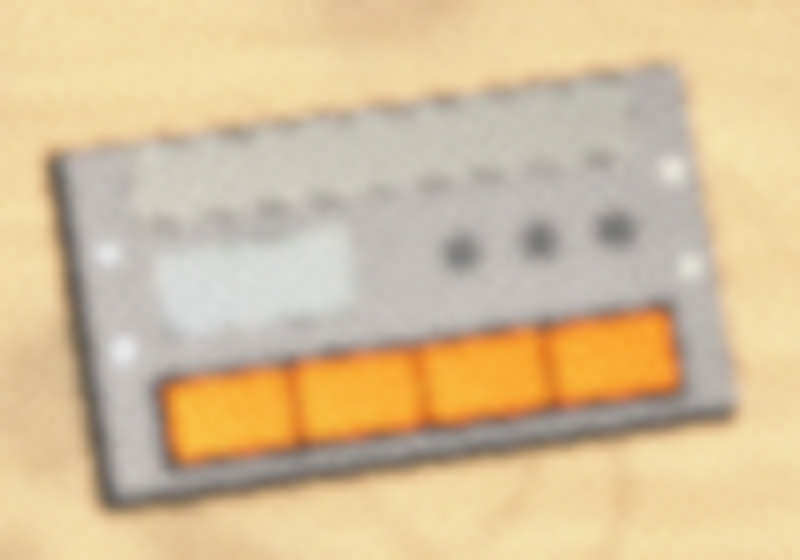

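View pics/c3.png

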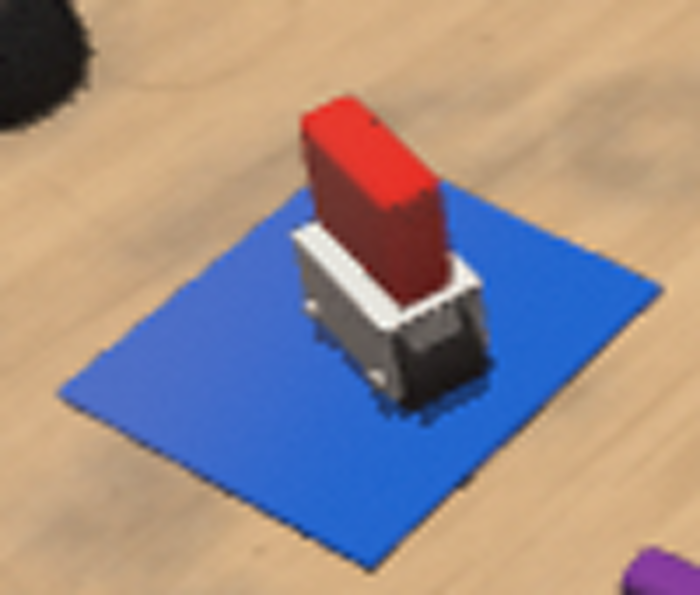

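View pics/c4.png

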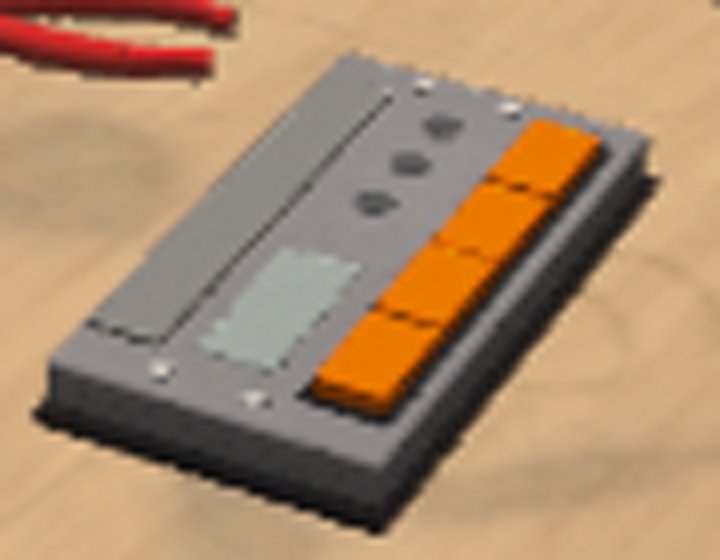

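```bash
cat > h.py <<'E'
import numpy as np,cv2
from scipy.optimize import least_squares
from cell import env,vision
def cam(n):
    d=vision.get_image(n); return d
def proj(d,X):
    c=np.asarray(X)@np.array(d["R"]).T+d["t"]; p=c@np.array(d["camera_matrix"]).T; return p[:,:2]/p[:,2:]
def unc(pts,f,ox,oy): return (np.array(pts,float)+.5)/f-.5+[ox,oy]
def place(p,L):
    c,s=np.cos(p[2]),np.sin(p[2]); L=np.array(L,float); return np.c_[p[0]+c*L[:,0]-s*L[:,1],p[1]+s*L[:,0]+c*L[:,1],L[:,2]]
def fit(obs,p0):
    r=lambda p:np.concatenate([(proj(d,place(p,L))-px).ravel() for d,L,px in obs])
    s=least_squares(r,p0); print(np.round(s.x[:2]*1e3,1),np.round(np.degrees(s.x[2]),2)); 
    for d,L,px in obs: print(np.round(proj(d,place(s.x,L))-px,1).tolist())
    return s.x
def ray(d,px,z):
    K=np.array(d["camera_matrix"]);R=np.array(d["R"]);t=np.array(d["t"])
    c=-R.T@t; v=R.T@np.linalg.solve(K,[px[0],px[1],1]); return c+v*(z-c[2])/v[2]
E
cat > f1.py <<'E'
from h import *
T=cam("top");S=cam("scene")
def rect(a,b,z,cx=0): # order: image TL,TR,BR,BL in top = (+x,+y),(+x,-y),(-x,-y),(-x,+y)
    return [[cx+a,b,z],[cx+a,-b,z],[cx-a,-b,z],[cx-a,b,z]]
P=rect(.06,.065,.004)
print("pad");pc=unc([(90,115),(485,92),(503,455),(103,478)],8,215,145)
sc=unc([(60,395),(372,570),(663,290)],7,185,205)
# scene: left=+y+x? assign by nearest
x0=np.r_[ray(T,pc.mean(0),.004)[:2],0.05]
def match(d,L,px,p):
    q=proj(d,place(p,L)); i=[int(np.argmin(np.linalg.norm(q-u,axis=1))) for u in px]; print(i); return (d,[L[k] for k in i],px)
for obs in ([(T,P,pc)],[(T,P,pc),match(S,P,sc,x0)]): pad=fit(obs,x0)
print("roller");H=rect(.025,.010,.084)
hc=unc([(245,205),(308,215),(270,378),(208,365)],8,215,145); hs=unc([(303,118),(350,97),(440,183),(388,208)],7,185,205)
x0=np.r_[ray(T,hc.mean(0),.084)[:2],-.2]
p=fit([(T,H,hc)],x0); fit([match(S,H,hs,p)],p); fit([(T,H,hc),match(S,H,hs,p)],p)
print("housing");A=rect(.059,.103,.024);B=rect(.012,.07925,.032,-.035)
ac=unc([(60,152),(680,62),(735,408),(112,497)],8,338,150);bc=unc([(160,380),(670,307),(685,388),(172,465)],8,338,150)
as_=unc([(350,55),(650,140),(385,465),(52,365)],8,295,140);bs=unc([(537,120),(605,140),(385,405),(315,385)],8,295,140)
x0=np.r_[ray(T,ac.mean(0),.024)[:2],.12]
p=fit([(T,A,ac)],x0); fit([(T,B,bc)],p);fit([match(S,A,as_,p)],p); fit([match(S,B,bs,p)],p);fit([(T,A,ac),(T,B,bc),match(S,A,as_,p),match(S,B,bs,p)],p)
E
python3 f1.py
```

```text
pad
[0, 3, 2]
[532.2 193.4] 3.88
[[-0.5, -0.5], [0.5, -0.4], [0.5, 0.4], [-0.4, 0.5]]
[530.1 194.1] 4.05
[[-0.9, 0.4], [0.1, 0.3], [0.2, 1.1], [-0.6, 1.3]]
[[-1.1, -1.2], [-0.4, -1.0], [0.1, -1.3]]
roller
[518.4 191.2] -11.33
[[-0.2, -0.4], [0.2, 0.1], [0.3, 0.2], [-0.3, 0.1]]
[0, 1, 2, 3]
[513.4 194.7] -14.32
[[-1.5, 0.0], [0.8, -1.1], [1.3, -0.0], [-0.6, 0.9]]
[0, 1, 2, 3]
[516.4 192.5] -13.03
[[-0.4, 0.4], [-0.1, 1.1], [-0.7, 1.1], [-1.1, 0.7]]
[[-2.0, -1.0], [0.3, -2.3], [1.2, -1.5], [-0.5, -0.4]]
housing
[ 521.8 -151.3] 8.75
[[-1.9, -1.4], [1.2, -1.6], [2.1, 1.1], [-1.4, 1.7]]
[ 522.  -152.1] 8.93
[[0.5, 0.5], [-0.4, 0.4], [-0.6, -0.2], [0.5, -0.6]]
[1, 2, 3, 0]
[ 517.1 -151.4] 9.43
[[-1.1, -1.4], [2.3, -1.2], [1.1, 1.5], [-2.3, -0.1]]
[1, 2, 3, 0]
[ 516.1 -148.4] 9.19
[[-0.1, 0.3], [0.0, 0.2], [0.3, 0.0], [-0.2, -0.4]]
[1, 2, 3, 0]
[1, 2, 3, 0]
[ 519.8 -151.7] 9.09
[[-1.8, -0.3], [1.1, -1.0], [2.3, 1.7], [-1.1, 2.7]]
[[0.4, 1.4], [-0.5, 1.2], [-0.8, 0.6], [0.4, 0.3]]
[[-1.6, -1.8], [1.6, -1.4], [-0.1, 1.0], [-3.2, -0.7]]
[[-0.6, -0.7], [-0.5, -0.8], [-0.2, -1.3], [-0.7, -1.6]]
```

```bash
python3 -m crank '{"translation":[[55,-63.5,6],[55,-63.5,6],[55,-63.5,6],[55,-63.5,6],[55,-63.5,6],[55,-63.5,6],[55,-63.5,6],[55,-63.5,6],[55,-63.5,6],[55,-63.5,6],[55,-63.5,6],[55,-63.5,6]],"roll":[0.54,0.54,0.54,0.54,0.54,0.54,0.54,0.54,0.54,0.54,0.54,0.54]}' 1 60; python3 -c "
from cell import env
print(env.observe())"
```

```text
time: 1.25
ee_pos: [0.3902, -0.1246, 0.2684]
orientation: [[0.979, -0.203, 0.001], [-0.203, -0.979, -0.001], [0.001, 0.0, -1.0]]
force: [1.0, -0.0, 0.4]
finger_gap: 0.0853
{'time': 1.25, 'joint_positions': array([-2.81488949e+01, -2.77861316e+01,  1.21970431e+02,  2.84509309e-03,
        8.57411300e+01,  7.35806668e+01]), 'joint_vel': array([ 7.02386179e+01,  3.69398774e+00,  6.40703904e-01, -4.80390507e-02,
       -5.00449410e+00,  6.93372845e+01]), 'joint_efforts': array([ -6.31904528, -17.92309642, -36.38694406,  -0.03893299,
         0.33800036,  -1.02429707]), 'ee_pos': array([ 0.39015511, -0.12458661,  0.26838742]), 'orientation': array([[ 9.79116570e-01, -2.03296265e-01,  1.17092573e-03],
       [-2.03295717e-01, -9.79117218e-01, -5.70339158e-04],
       [ 1.26242137e-03,  3.20384334e-04, -9.99999152e-01]]), 'force': array([ 1.04159331, -0.01909862,  0.41901274]), 'wrist_torque': array([-0.02164294, -0.04799809, -0.00665512]), 'finger_gap': 0.0853301798534369}
```

```bash
python3 -m crank '{"translation":[[6,-33.4,4.8],[6,-33.4,4.8],[6,-33.4,4.8],[6,-33.4,4.8],[6,-33.4,4.8],[6,-33.4,4.8],[6,-33.4,4.8],[6,-33.4,4.8],[6,-33.4,4.8],[6,-33.4,4.8]],"roll":[0.01,0.01,0.01,0.01,0.01,0.01,0.01,0.01,0.01,0.01]}'; python3 - <<'E'
from h import *
d=cam("wrist");cv2.imwrite("pics/w1.png",d["image"][:,:,::-1]);print(env.observe()["ee_pos"],env.observe()["joint_positions"])
E
```

```text
time: 2.08
ee_pos: [0.5165, 0.1907, 0.2193]
orientation: [[0.978, -0.209, -0.002], [-0.209, -0.978, -0.0], [-0.002, 0.0, -1.0]]
force: [0.1, -0.3, 0.8]
finger_gap: 0.0854
[0.51629718 0.18913123 0.2196801 ] [ 1.23729432e+01 -3.34365114e+00  1.07010423e+02 -2.58461664e-02
  7.64215752e+01  1.14520896e+02]
```

View pics/w1.png

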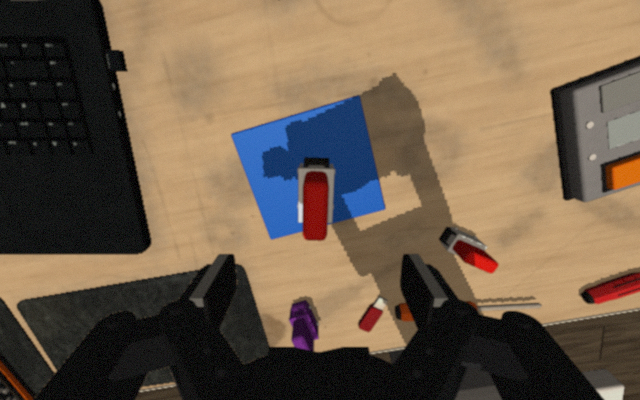

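The wrist view shows the handle at (316,205), almost upright in the image, and the pad's corners at (233,133), (360,97), (385,209) and (272,239). I'll refine from an enlarged crop.

```bash
python3 - <<'E'
import cv2
w=cv2.imread("pics/w1.png")
cv2.imwrite("pics/c5.png",cv2.resize(w[145:250,265:370],None,fx=5.6,fy=5.6,interpolation=cv2.INTER_CUBIC))
E
```

```text
(no output)
```

View pics/c5.png

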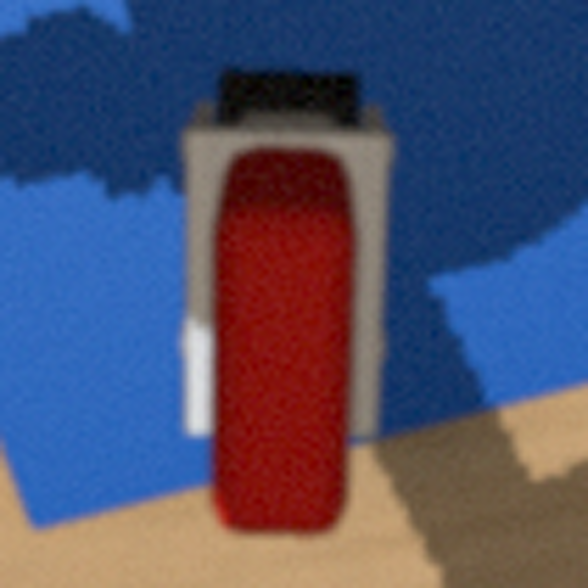

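```bash
python3 - <<'E'
from h import *
W=cam("wrist");o=env.observe();print(o["ee_pos"],W["t"])
def rect(a,b,z):return [[a,b,z],[a,-b,z],[-a,-b,z],[-a,b,z]]
H=rect(.025,.010,.084);hw=unc([(217,203),(354,203),(346,532),(211,532)],5.6,265,145)
fit([(W,H,hw)],[.517,.192,-.22])
P=rect(.06,.065,.004)
pad=fit([(W,P,np.array([(233,133),(360.5,96.5),(385.5,209),(272,239)]))],[.53,.194,.07])
F=rect(.0,.017,.042)
fw=unc([(187,130),(392,130),(378,437),(185,437)],5.6,265,145)
for p in fw: print(ray(W,p,.042))
E
```

```text
[0.51622405 0.18816233 0.2199848 ] [0.29247233 0.4249874  0.45135409]
[518.5 190.2] -13.33
[[-1.3, -1.2], [1.2, -0.6], [0.6, 1.3], [-0.4, 0.8]]
[529.1 191.1] 3.53
[[-1.5, 0.3], [1.1, -1.5], [1.3, 1.2], [-1.0, 0.9]]
[0.54582785 0.19983553 0.042     ]
[0.53905073 0.16838331 0.042     ]
[0.4880967  0.18075786 0.042     ]
[0.49491035 0.21234505 0.042     ]
```

```bash
python3 -m crank '{"translation":[[0.15,-0.2,2.5],[0.15,-0.2,5],[0.15,-0.2,7.5],[0.15,-0.2,9],[0.15,-0.2,10],[0.15,-0.2,10.2],[0.15,-0.2,10.2],[0.15,-0.2,10.2]],"roll":[0.02,0.02,0.02,0.02,0.02,0.02,0.02,0.02]}' ; python3 - <<'E'
from h import *
d=cam("wrist");cv2.imwrite("pics/w2.png",d["image"][:,:,::-1]);print(env.observe()["ee_pos"],env.observe()["joint_positions"])
d=cam("scene");cv2.imwrite("pics/s2.png",cv2.resize(d["image"][100:300,100:400,::-1],None,fx=2.5,fy=2.5))
E
```

```text
time: 2.85
ee_pos: [0.5192, 0.1896, 0.1197]
orientation: [[0.972, -0.233, 0.002], [-0.233, -0.973, 0.0], [0.002, -0.001, -1.0]]
force: [0.2, -0.2, 0.3]
finger_gap: 0.0853
[0.51942555 0.18980283 0.12005278] [ 1.23631769e+01  4.00141635e+00  1.10099659e+02 -3.53301814e-03
  6.57301008e+01  1.15818374e+02]
```

View pics/w2.png

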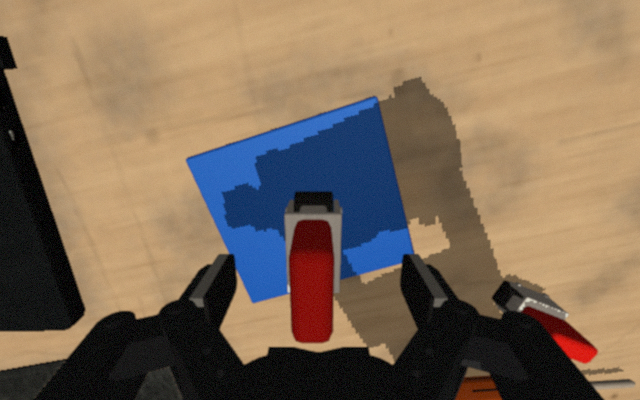

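View pics/s2.png

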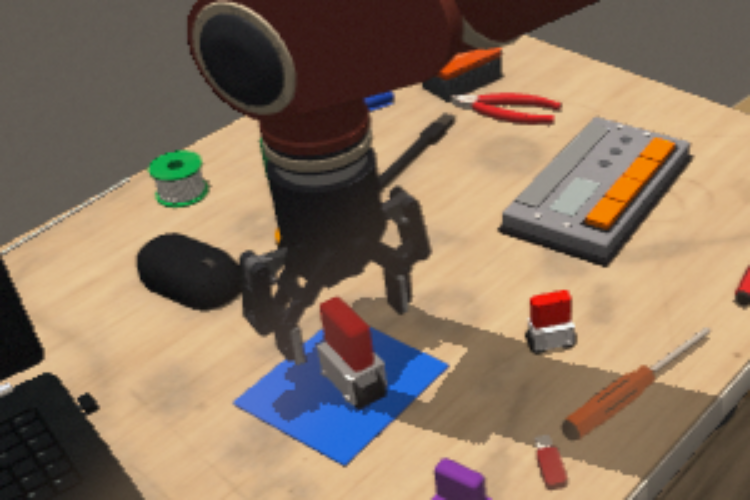

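The handle sits between the fingers, centred near column 312, while the finger gap's centre is at 318. That puts it about 2.5 mm towards tool -y, so I'll correct and close.

```bash
python3 -m crank '{"translation":[[0,-0.25,0.2],[0,-0.25,0.2],[0,-0.25,0.2],[0,-0.25,0.2],[0,-0.25,0.2],[0,-0.25,0.2],[0,-0.25,0.2],[0,-0.25,0.2],[0,-0.25,0.2],[0,-0.25,0.2]],"roll":[0,0,0,0,0,0,0,0,0,0]}' 0 110; python3 - <<'E'
from h import *
d=cam("wrist");cv2.imwrite("pics/w3.png",d["image"][:,:,::-1]);o=env.observe();print(o["ee_pos"],o["force"],o["finger_gap"])
E
```

```text
time: 3.78
ee_pos: [0.5191, 0.1924, 0.1166]
orientation: [[0.973, -0.232, 0.0], [-0.232, -0.973, -0.0], [0.0, -0.0, -1.0]]
force: [-1.4, -0.5, 2.7]
finger_gap: 0.0189
[0.5191282  0.19242535 0.11655664] [-0.80865357 -0.82488119  2.84708575] 0.01900305933181119
```

View pics/w3.png

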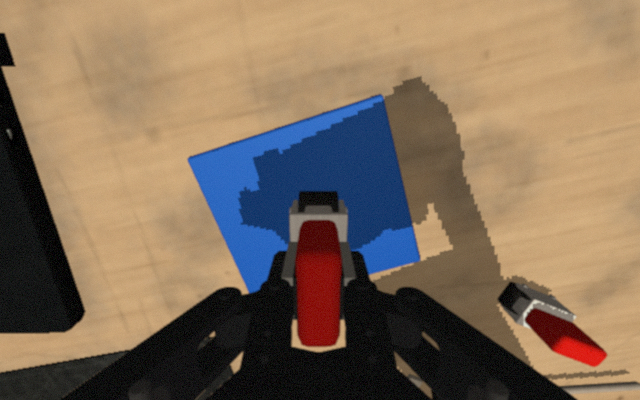

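```bash
python3 -m crank '{"translation":[[0,0,-2],[0,0,-5],[0.5,3,-8],[1,6.5,-11],[1.5,10,-13],[2,13.5,-13],[2.5,17,-13],[3,20.5,-13],[3.5,24,-13],[4,27.5,-13],[4,31,-13],[4,31,-13]],"roll":[0,0,0.12,0.24,0.36,0.48,0.6,0.72,0.84,0.96,1.08,1.18]}'; python3 -m crank '{"translation":[[0,0,0],[0,0,0]],"roll":[0,0]}'; python3 - <<'E'
from h import *
d=cam("wrist");cv2.imwrite("pics/w4.png",d["image"][:,:,::-1]);o=env.observe();print(o["ee_pos"],o["orientation"],o["force"],o["finger_gap"],o["joint_positions"])
E
```

```text
time: 4.83
ee_pos: [0.4843, -0.1231, 0.2449]
orientation: [[0.145, -0.989, -0.002], [-0.989, -0.145, -0.002], [0.002, 0.003, -1.0]]
force: [0.4, 0.7, -3.1]
finger_gap: 0.0188
time: 5.0
ee_pos: [0.4853, -0.1183, 0.245]
orientation: [[0.158, -0.987, -0.002], [-0.987, -0.158, 0.001], [-0.002, 0.002, -1.0]]
force: [0.5, 0.7, -3.5]
finger_gap: 0.0188
[ 0.48554401 -0.1177863   0.24521256] [[ 0.15869728 -0.98732619 -0.00147528]
 [-0.98732639 -0.15869898  0.00111415]
 [-0.00133415  0.00127977 -0.99999829]] [ 0.32421308  0.12711801 -2.40890067] 0.018575921121201346 [-2.21877901e+01 -1.19924387e+01  1.12270067e+02  2.76224316e-02
  7.98247483e+01  1.48675959e+02]
```

View pics/w4.png

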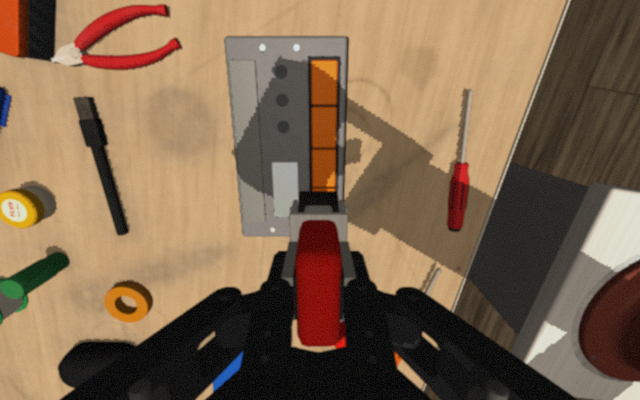

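The wrist view shows the trim running from (324,60) down to (322,190), where the roller hides it. The housing's far corners are at (226,38) and (348,37). Enlarging for a fit.

```bash
python3 - <<'E'
import cv2
w=cv2.imread("pics/w4.png")
cv2.imwrite("pics/c6.png",cv2.resize(w[25:245,215:365],None,fx=3.6,fy=3.6,interpolation=cv2.INTER_CUBIC)[:600])
cv2.imwrite("pics/c7.png",cv2.resize(w[30:110,290:360],None,fx=7,fy=7,interpolation=cv2.INTER_CUBIC))
E
```

```text
(no output)
```

View pics/c6.png

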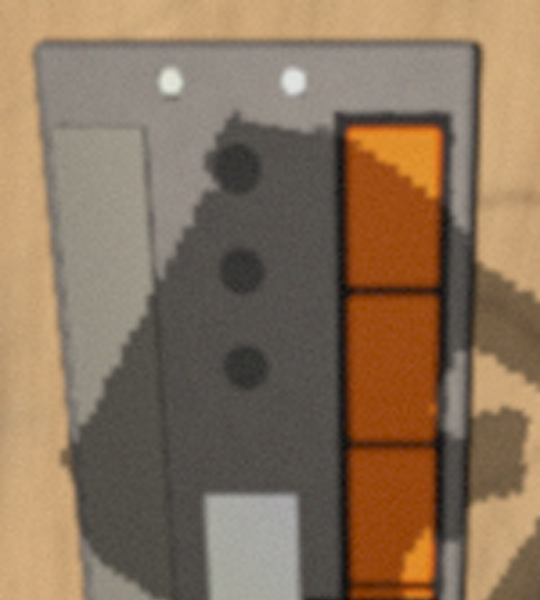

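View pics/c7.png

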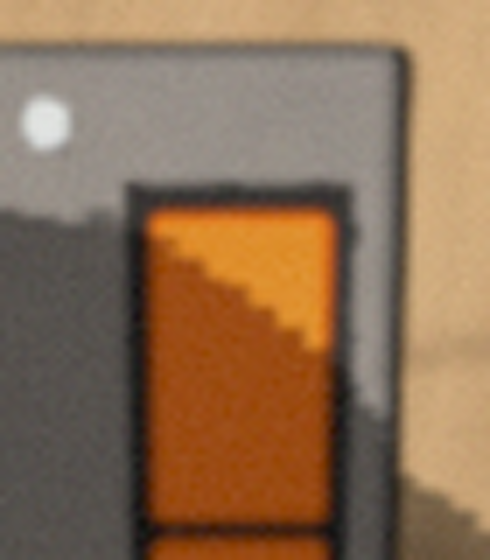

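```bash
cat > f2.py <<'E'
from h import *
W=cam("wrist");o=env.observe();e=o["ee_pos"]
z=.032
L=[];px=[]
for y,v,a,b in [(-.07925,124,345,443.5),(-.04,290,348,441),(0,444,349.5,437.5),(.04,583,349.5,435)]:
    L+=[[-.035+.012,y,z],[-.035-.012,y,z]];px+=[(a,v),(b,v)]
px=unc(px,3.6,215,25)
p=fit([(W,L,px)],[.52,-.151,.16])
t=place(p,[[-.035,0,.027]])[0];print("trim_mid",t,e)
# where the plane of the tool lies in the image: TCP axis at roller level
R=o["orientation"]
for xl in (0,.1): print(proj(W,[e+R@[xl,0,.10],e+R@[xl,0,.2]]))
E
python3 f2.py
```

```text
[ 520.2 -151.9] 9.23
[[0.4, -0.1], [-0.1, -0.1], [-0.0, -0.1], [-0.3, -0.1], [-0.1, -0.1], [-0.1, -0.1], [0.3, 0.4], [-0.1, 0.3]]
trim_mid [ 0.48564813 -0.15753623  0.027     ] [ 0.48574555 -0.11749966  0.24548738]
[[317.67931297 235.73292111]
 [317.55062389 190.57753344]]
[[317.50504657  68.54166142]
 [317.42581372  80.83053864]]
```

```bash
python3 -m crank '{"translation":[[-1,0.3,2],[-2.05,0.65,4.5],[-2.05,0.65,7],[-2.05,0.65,8.5],[-2.05,0.65,9.5],[-2.05,0.65,9.7],[-2.05,0.65,9.7],[-2.05,0.65,9.7]],"roll":[0,0,0,0,0,0,0,0]}'; python3 - <<'E'
from h import *
d=cam("scene");cv2.imwrite("pics/s5.png",cv2.resize(d["image"][120:230,260:410,::-1],None,fx=5,fy=5,interpolation=cv2.INTER_CUBIC));o=env.observe();print(o["ee_pos"],o["orientation"][:,0],o["force"],o["finger_gap"])
E
```

```text
time: 5.77
ee_pos: [0.4772, -0.0992, 0.1505]
orientation: [[0.157, -0.988, 0.002], [-0.988, -0.157, -0.001], [0.001, -0.002, -1.0]]
force: [-0.2, -0.7, -1.9]
finger_gap: 0.0187
[ 0.47737314 -0.09934816  0.15087015] [ 0.15661148 -0.98765939  0.00133515] [-0.54846964  0.44678518 -3.372817  ] 0.018546184922977205
```

View pics/s5.png

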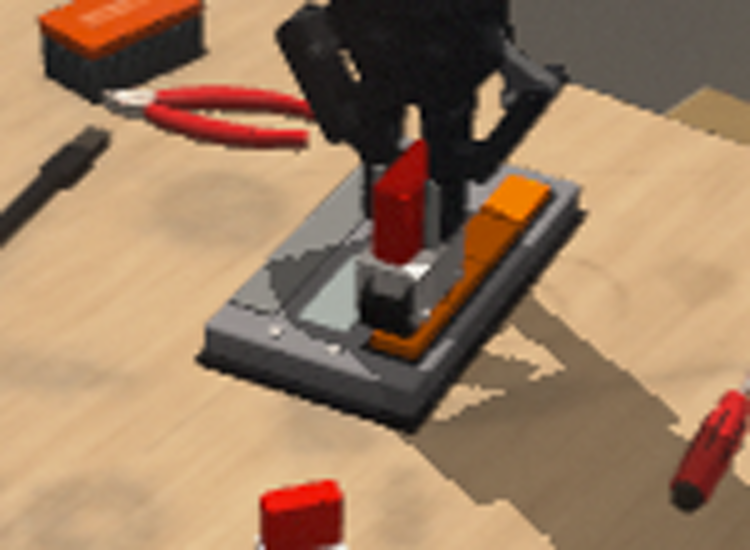

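```bash
python3 - <<'E'
from h import *
S=cam("scene");o=env.observe();e=o["ee_pos"];R=o["orientation"]
h=[.5202,-.1519,np.radians(9.23)]
def c(p): return np.round((p+.5-[260,120])*5-.5,0).tolist()
print("trim end",c(proj(S,place(h,[[-.023,.07925,.032],[-.047,.07925,.032]]))))
zb=.1126
pts=[e+R@[-x,y,zz] for x in(.031,) for y in(-.012,.012) for zz in(zb-.013,)]
print("wheel rear mid-height (x=-31)",c(proj(S,np.array(pts))))
pts=[e+R@[-.018,y,zb] for y in(-.012,.012)];print("wheel bottom",c(proj(S,np.array(pts))))
pts=[e+R@[x,y,.0326] for x in(-.025,.025) for y in(-.01,.01)];print("handle top",c(proj(S,np.array(pts))))
E
```

```text
trim end [[368.0, 332.0], [414.0, 346.0]]
wheel rear mid-height (x=-31) [[356.0, 308.0], [403.0, 323.0]]
wheel bottom [[368.0, 317.0], [414.0, 331.0]]
handle top [[368.0, 179.0], [408.0, 191.0], [417.0, 127.0], [457.0, 138.0]]
```

```bash
python3 -m crank '{"translation":[[0,0,0.2],[0,0,0.4],[0,0,0.6],[0,0,0.6]],"roll":[0,0,0,0]}';python3 -m crank '{"translation":[[0,0,0.2],[0,0,0.3],[0,0,0.3]],"roll":[0,0,0]}'
```

```text
time: 6.2
ee_pos: [0.4767, -0.0994, 0.1439]
orientation: [[0.156, -0.988, 0.001], [-0.988, -0.156, -0.0], [0.0, -0.001, -1.0]]
force: [0.1, 0.0, 0.4]
finger_gap: 0.0183
time: 6.45
ee_pos: [0.4769, -0.0994, 0.1415]
orientation: [[0.156, -0.988, 0.001], [-0.988, -0.156, -0.0], [0.0, -0.001, -1.0]]
force: [-2.3, 0.1, 4.7]
finger_gap: 0.0187
```

```bash
python3 -m crank '{"translation":[[0,0,0.1],[0,0,0.2],[0,0,0.2]],"roll":[0,0,0]}';python3 -m crank '{"translation":[[0,0,0.1],[0,0,0.2],[0,0,0.2]],"roll":[0,0,0]}'
```

```text
time: 6.7
ee_pos: [0.4769, -0.0994, 0.1397]
orientation: [[0.156, -0.988, 0.001], [-0.988, -0.156, -0.0], [0.001, -0.001, -1.0]]
force: [-1.7, 1.0, 5.5]
finger_gap: 0.0186
time: 6.95
ee_pos: [0.4772, -0.0999, 0.1394]
orientation: [[0.156, -0.988, 0.0], [-0.988, -0.156, -0.002], [0.002, 0.0, -1.0]]
force: [-7.3, 1.4, 14.7]
finger_gap: 0.0187
```

```bash
python3 -m crank '{"translation":[[0,0,0.1],[0,0,0.1],[0,0,0.1]],"roll":[0,0,0]}';python3 -m crank '{"translation":[[0.3,0,0],[0.6,0,0],[0.9,0,0],[1.2,0,0],[1.5,0,0],[1.8,0,0],[2.1,0,0],[2.4,0,0]],"roll":[0,0,0,0,0,0,0,0]}'
```

```text
time: 7.2
ee_pos: [0.4775, -0.1003, 0.1393]
orientation: [[0.156, -0.988, 0.001], [-0.988, -0.156, -0.002], [0.003, -0.0, -1.0]]
force: [-8.7, -0.8, 18.0]
finger_gap: 0.0194
time: 7.87
ee_pos: [0.4815, -0.1242, 0.1394]
orientation: [[0.156, -0.988, 0.002], [-0.988, -0.156, -0.003], [0.003, -0.001, -1.0]]
force: [-7.1, -0.1, 17.2]
finger_gap: 0.0189
```

```bash
python3 -m crank '{"translation":[[0.4,0,0.05],[0.8,0,0.05],[1.2,0,0.05],[1.6,0,0.05],[2.0,0,0.05],[2.4,0,0.05],[2.8,0,0.05],[3.2,0,0.05],[3.6,0,0.05],[4,0,0.05]],"roll":[0,0,0,0,0,0,0,0,0,0]}'; python3 - <<'E'
from h import *
d=cam("scene");cv2.imwrite("pics/s6.png",cv2.resize(d["image"][120:230,260:410,::-1],None,fx=5,fy=5,interpolation=cv2.INTER_CUBIC));o=env.observe();print(o["ee_pos"],o["orientation"][:,0],o["force"],o["finger_gap"])
E
```

```text
time: 8.7
ee_pos: [0.4881, -0.1641, 0.1394]
orientation: [[0.157, -0.988, 0.003], [-0.988, -0.157, -0.003], [0.004, -0.002, -1.0]]
force: [-5.8, 0.1, 18.6]
finger_gap: 0.0189
[ 0.48818901 -0.16469608  0.13935843] [ 0.15625323 -0.9877063   0.00460434] [-6.4610344  -0.07428543 18.11517013] 0.018845153387034453
```

View pics/s6.png

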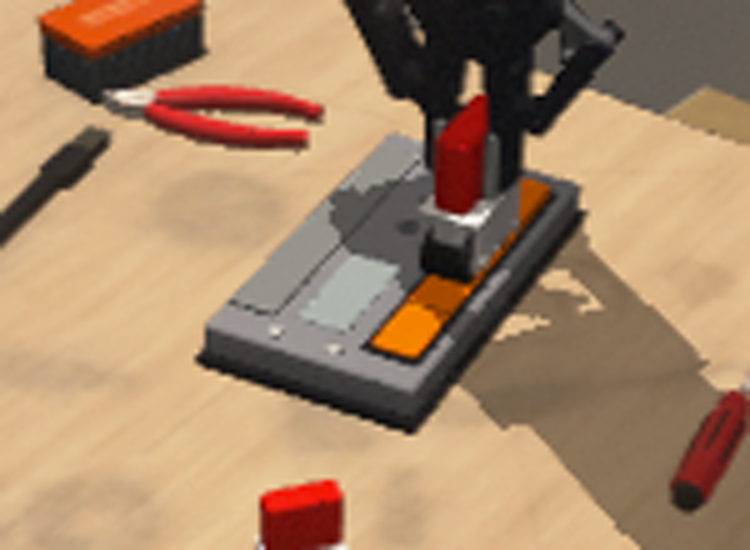

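The orange is sinking flush behind the wheels, with the rolling force at about 18–20 N. Continuing to the far end.

```bash
python3 -m crank '{"translation":[[0.5,0,0.05],[1,0,0.05],[1.5,0,0.05],[2,0,0.05],[2.5,0,0.05],[3,0,0.05],[3.5,0,0.05],[4,0,0.05],[4.5,0,0.05],[5,0,0.05],[5.4,0,0.05],[5.4,0,0.05]],"roll":[0,0,0,0,0,0,0,0,0,0,0,0]}'
```

```text
time: 9.75
ee_pos: [0.4968, -0.2184, 0.1393]
orientation: [[0.156, -0.988, 0.004], [-0.988, -0.156, -0.005], [0.006, -0.003, -1.0]]
force: [-5.5, -1.3, 17.9]
finger_gap: 0.0189
```

```bash
python3 -m crank '{"translation":[[0,0,0.1],[-0.6,0,0.1],[-1.2,0,0.1],[-1.8,0,0.1],[-2.4,0,0.1],[-3,0,0.1],[-3.6,0,0.1],[-4.2,0,0.1],[-4.8,0,0.1],[-5.4,0,0.1],[-6,0,0.1],[-6,0,0.1]],"roll":[0,0,0,0,0,0,0,0,0,0,0,0]}';python3 -m crank '{"translation":[[-0.6,0,0],[-1.2,0,0],[-1.8,0,0],[-2.4,0,0],[-3,0,0],[-3.6,0,0],[-4.2,0,0],[-4.8,0,0],[-5.4,0,0],[-5.9,0,0],[-5.9,0,0]],"roll":[0,0,0,0,0,0,0,0,0,0,0]}'
```

```text
time: 10.75
ee_pos: [0.4876, -0.1583, 0.1393]
orientation: [[0.157, -0.988, 0.004], [-0.988, -0.157, -0.006], [0.006, -0.003, -1.0]]
force: [-8.1, -0.5, 24.1]
finger_gap: 0.0184
time: 11.67
ee_pos: [0.4785, -0.0997, 0.1392]
orientation: [[0.157, -0.988, 0.004], [-0.988, -0.157, -0.005], [0.005, -0.003, -1.0]]
force: [-9.3, -0.9, 25.2]
finger_gap: 0.0185
```

```bash
python3 -m crank '{"translation":[[0,0,-1],[0,0,-3],[0,0,-6],[-2,0,-9],[-5,0,-11],[-8,0,-11],[-8,0,-11],[-8,0,-11]],"roll":[0,0,0,0,0,0,0,0]}'; python3 - <<'E'
from h import *
d=cam("scene");a=cv2.resize(d["image"][140:210,295:385,::-1],None,fx=6,fy=6,interpolation=cv2.INTER_CUBIC)
cv2.imwrite("pics/s7.png",a)
d=cam("wrist");cv2.imwrite("pics/w7.png",d["image"][:,:,::-1]);o=env.observe();print(o["ee_pos"],o["orientation"][:,0],o["force"],o["finger_gap"])
E
```

```text
time: 12.33
ee_pos: [0.4632, -0.0181, 0.2429]
orientation: [[0.159, -0.987, -0.0], [-0.987, -0.159, -0.0], [0.0, 0.0, -1.0]]
force: [-0.3, -0.9, -3.1]
finger_gap: 0.0188
[ 0.463245   -0.01936992  0.24221776] [ 1.56045811e-01 -9.87749808e-01 -1.47683502e-04] [-0.24826056 -0.44253812 -2.67231537] 0.018882849443773782
```

View pics/s7.png

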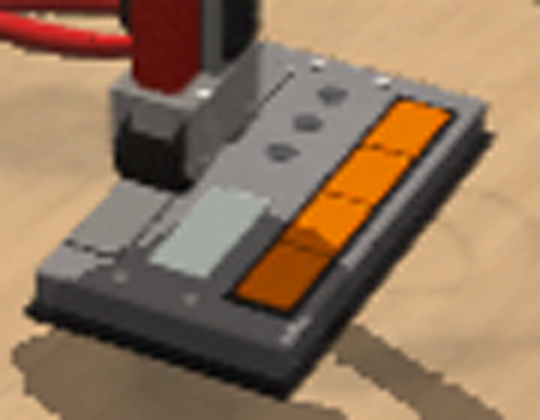

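View pics/w7.png

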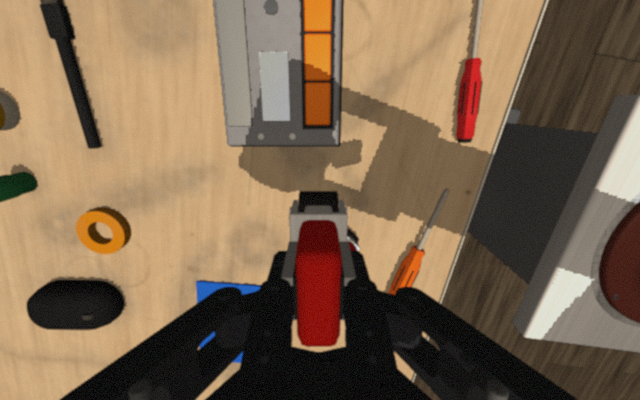

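All four orange lengths now sit at the same low level inside the recess, with no proud edge at (245..450, 100..300). Next, back to the pad.

```bash
python3 -m crank '{"translation":[[-2,-1,0],[-4,-2,0],[-6,-3,0],[-8,-4,0],[-10,-5,0],[-12,-6,0],[-14,-7,0],[-16,-8,1],[-18,-9,2],[-19.8,-9.9,3],[-19.8,-9.9,3],[-19.8,-9.9,3]],"roll":[-0.12,-0.24,-0.36,-0.48,-0.6,-0.72,-0.84,-0.96,-1.08,-1.18,-1.18,-1.18]}'; python3 -m crank '{"translation":[[0,0,0],[0,0,0],[0,0,0]],"roll":[0,0,0]}'; python3 - <<'E'
from h import *
d=cam("wrist");cv2.imwrite("pics/w8.png",d["image"][:,:,::-1]);o=env.observe();print(o["ee_pos"],o["orientation"][:,0],o["force"],o["finger_gap"])
d=cam("top");cv2.imwrite("pics/t8.png",cv2.resize(d["image"][130:230,200:440,::-1],None,fx=3.3,fy=3.3,interpolation=cv2.INTER_CUBIC))
E
```

```text
time: 13.43
ee_pos: [0.5303, 0.1913, 0.2111]
orientation: [[0.972, -0.233, -0.004], [-0.233, -0.972, -0.001], [-0.003, 0.002, -1.0]]
force: [-0.2, -0.6, -2.9]
finger_gap: 0.019
time: 13.68
ee_pos: [0.5309, 0.1908, 0.2138]
orientation: [[0.972, -0.234, 0.001], [-0.234, -0.972, -0.0], [0.001, -0.0, -1.0]]
force: [-0.2, -0.6, -2.6]
finger_gap: 0.019
[0.53086981 0.19099031 0.21388587] [ 9.72302238e-01 -2.33725087e-01  9.70114737e-04] [-0.35416641 -0.03111625 -2.54910789] 0.01869715849371526
```

View pics/w8.png

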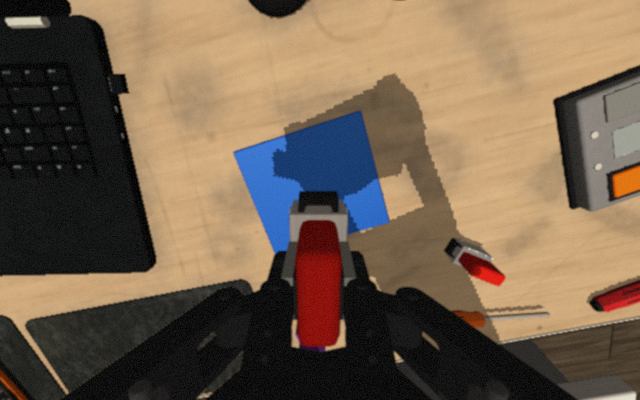

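View pics/t8.png

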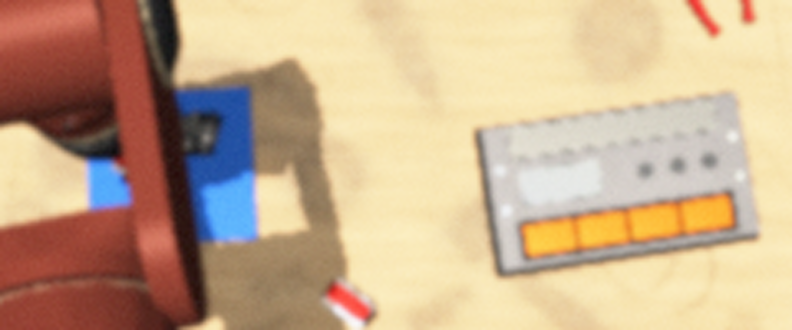

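Three pad corners are visible in the wrist view: (234,153), (361,111) and (390,222). Fitting the pad from those.

```bash
python3 - <<'E'
from h import *
w=cv2.imread("pics/w8.png")
cv2.imwrite("pics/c8.png",cv2.resize(w[100:260,220:400],None,fx=3.7,fy=3.7,interpolation=cv2.INTER_CUBIC))
W=cam("wrist")
P=[[.06,.065,.004],[.06,-.065,.004],[-.06,-.065,.004]]
fit([(W,P,np.array([(234,153),(361,111),(390,222)]))],[.53,.194,.07])
E
```

```text
[528.8 194.1] 4.34
[[-1.3, -0.0], [0.4, -0.6], [0.9, 1.1]]
```

View pics/c8.png

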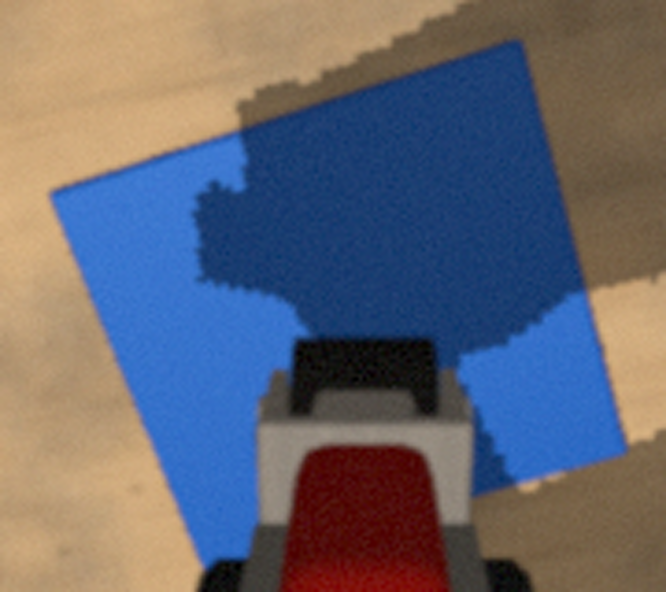

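```bash
python3 -m crank '{"translation":[[-0.15,-0.15,2.5],[-0.15,-0.15,5],[-0.15,-0.15,7],[-0.15,-0.15,8.5],[-0.15,-0.15,9.3],[-0.15,-0.15,9.3],[-0.15,-0.15,9.3],[-0.15,-0.15,9.3]],"roll":[0,0,0,0,0,0,0,0]}'; python3 -m crank '{"translation":[[0,0,0.15],[0,0,0.3],[0,0,0.3]],"roll":[0,0,0]}'
```

```text
time: 14.5
ee_pos: [0.5305, 0.1938, 0.1219]
orientation: [[0.973, -0.232, 0.003], [-0.232, -0.973, 0.001], [0.003, -0.001, -1.0]]
force: [0.2, 1.1, -2.9]
finger_gap: 0.019
time: 14.75
ee_pos: [0.5298, 0.1937, 0.1178]
orientation: [[0.973, -0.232, 0.001], [-0.232, -0.973, 0.0], [0.001, -0.0, -1.0]]
force: [-0.6, -0.1, -3.6]
finger_gap: 0.0188
```

```bash
python3 -m crank '{"translation":[[0,0,0.05],[0,0,0.1],[0,0,0.15],[0,0,0.15],[0,0,0.15]],"roll":[0,0,0,0,0]}'
```

```text
time: 15.17
ee_pos: [0.5299, 0.1937, 0.1166]
orientation: [[0.973, -0.232, 0.001], [-0.232, -0.973, -0.0], [0.001, -0.0, -1.0]]
force: [-0.3, -1.2, 2.8]
finger_gap: 0.019
```

Contact came at 0.1166 m, the same height as at pick-up, so the roller has not slipped in the grip. Releasing.

```bash
python3 -m crank '{"translation":[[0,0,0],[0,0,0],[0,0,0],[0,0,0],[0,0,0],[0,0,0]],"roll":[0,0,0,0,0,0]}' 1; python3 -m crank '{"translation":[[0,0,-1],[0,0,-3],[0,0,-6],[0,0,-10],[0,3,-13],[0,6,-13],[0,10,-13],[0,14,-13],[0,18,-13],[0,22,-13],[0,22,-13],[0,22,-13]],"roll":[0,0,0,0,0,0,0,0,0,0,0,0]}'; python3 - <<'E'
from h import *
S=cam("scene");cv2.imwrite("pics/s9.png",cv2.resize(S["image"][205:290,185:285,::-1],None,fx=7,fy=7,interpolation=cv2.INTER_CUBIC))
T=cam("top");cv2.imwrite("pics/t9.png",cv2.resize(T["image"][145:215,215:285,::-1],None,fx=8,fy=8,interpolation=cv2.INTER_CUBIC))
cv2.imwrite("pics/s9f.png",S["image"][:,:,::-1])
E
```

```text
time: 15.67
ee_pos: [0.5295, 0.1937, 0.1157]
orientation: [[0.973, -0.232, 0.0], [-0.232, -0.973, 0.0], [-0.0, -0.0, -1.0]]
force: [-0.9, 0.2, -1.0]
finger_gap: 0.0856
time: 16.67
ee_pos: [0.4782, -0.0221, 0.2467]
orientation: [[0.972, -0.236, 0.001], [-0.236, -0.972, -0.0], [0.001, -0.0, -1.0]]
force: [0.1, 0.2, -0.2]
finger_gap: 0.0857
```

View pics/s9.png

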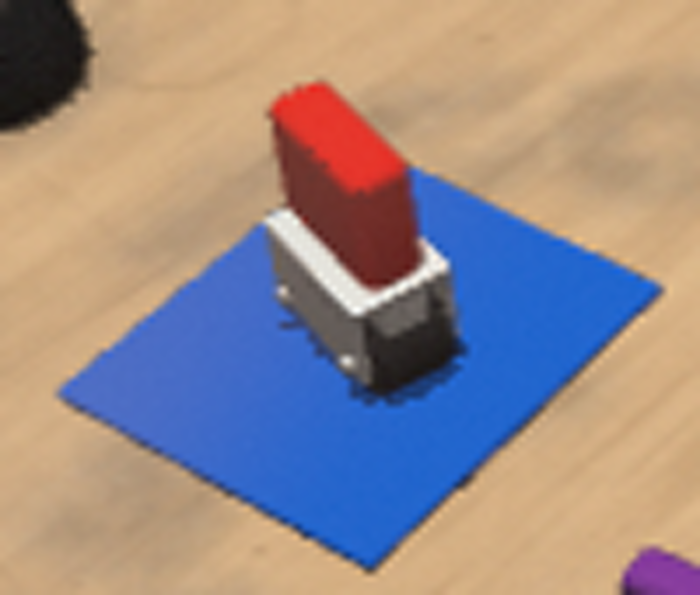

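View pics/t9.png

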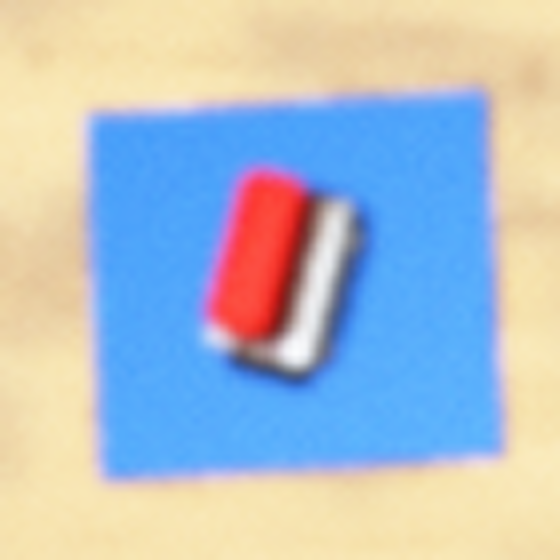

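View pics/s9f.png

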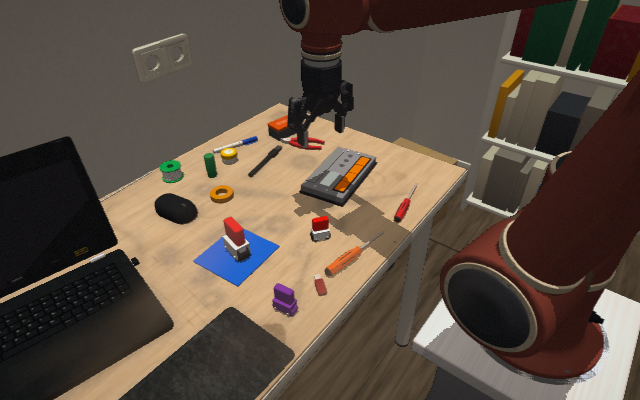

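The roller stands upright at the middle of the pad. One last close look at the trim and a fit of the roller's position.

```bash
python3 - <<'E'
from h import *
s=cv2.imread("pics/s9f.png");cv2.imwrite("pics/c9.png",cv2.resize(s[140:210,295:385],None,fx=8,fy=8,interpolation=cv2.INTER_CUBIC))
T=cam("top")
H=[[.025,.01,.084],[.025,-.01,.084],[-.025,-.01,.084],[-.025,.01,.084]]
fit([(T,H,unc([(243,168),(306,180),(270,342),(207,328)],8,215,145))],[.53,.19,-.2])
print(env.observe()["joint_vel"])
E
```

```text
[529.3 191.8] -11.07
[[-0.1, -0.3], [0.2, -0.1], [0.2, 0.2], [-0.2, 0.2]]
[ 1.05863127  0.42502408  0.03343494 -0.13535415 -0.13357624 -0.14072805]
```

View pics/c9.png

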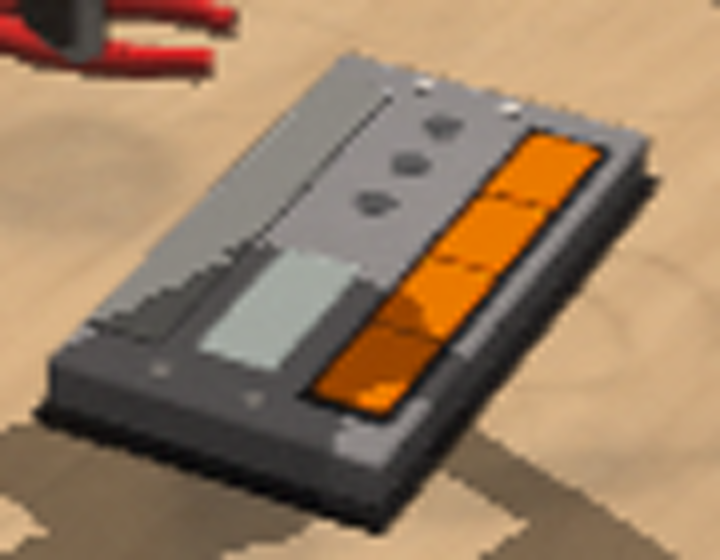

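All four lengths sit evenly in the recess, from (315,395) to (600,150), and the roller is about 3 mm from the pad's centre.

```bash
python3 -c "
from cell import env
print(env.finish_job())"
```

```text
the job is handed in; nothing more can be done
None
```

The trim is rolled down, the red roller is back on its wheels on the blue pad, and the job is handed in, at about 17 s of the 45 s allowed. I took the roller from the pad and pressed it onto the orange trim. I then rolled it along all four lengths and back, reading 17–25 N at the wrist.

- **Trim:** The tool stayed within 0.2 mm of 139.3 mm in height at every reading along both passes. That puts the wheels at about 26.7 mm, against 27 mm for fully home. The last pictures show all four lengths level in the recess. I had no direct reading of how far each length went down.
- **Roller:** It touched the pad at the same tool height as at pick-up, so it had not slipped in the grip. The last pictures show it upright and released, about 3 mm from the middle of the pad in the top camera.
- **Disagreement:** The cameras differed by 2–5 mm on where the pad and housing were, so I used the wrist camera for the trim and a compromise for the pad's centre.
- **Gripper:** I saw no sign of it touching the housing. The sideways force of up to 9 N appeared only while the roller was pressing.

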